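# Lock the doll carriage of a painting jig with a T-bolt

## Task

Take the T-bolt with the flat black bar grip out of the wooden parking block and drop its oblong head, lengthwise, through the window of the jig's T-slot until its flange lies on the track. Slide it along the slot, pushing the sprung carriage with the doll ahead of it, until you feel the bolt gently meet the end of its run, then ease off the end and turn it a quarter turn so that it locks crosswise and keeps the carriage pushed back. Do not ram or force the bolt in the track, let go of it, and leave the round-knobbed pin, dolls, jars and brush where they are.

Things in the scene. Friction and masses are not known exactly. Their poses are not given: they have to be found in the camera images.
- tbolt: Loose steel T-bolt, 66 mm tall, about 90 g. Origin: centre of its head's underside; z up along the bolt, x along the head. Head 30 (x) by 18 (y) by 7.5 mm high; round neck 10 mm thick; round flange 30 mm across, 17.5 to 21.5 mm up. It stands upright in one of the two seats of the wooden block, flange on the block's top, x along the block's length.
- tbolt_grip (a point): Grip point of the T-bolt, 50 mm above its origin, in its black bar grip: 34 mm along the bolt's x by 14 mm (y), from 28 to 66 mm above the origin, parallel to the head. Grip it across the 14 mm; axes as the bolt's.
- pin: Bystander in the other seat of the block: loose steel locating pin with a round black knob of 28 mm diameter, 56 mm tall. Origin: centre of its underside. Leave it.
- block: Fixed wooden parking block 150 (x) by 60 (y) by 19 mm, with two seats 34 by 22 mm at 40 mm either side of its centre along x. Origin: centre of the underside, z up.
- rail: Fixed aluminium T-slot track 308 mm long (x -138 to +170 mm), 64 mm wide, top face at z = 26 mm. Origin: on the table under the slot's centre line; x along the slot from the window towards the carriage, z up. The slot is centred on y = 0. With the bolt's flange on the track, the bolt's origin is at z = 8.5 mm; inside the slot it can be lifted 2 mm.
- rail_window (a point): Centre of the window, an opening 36 (x) by 22 mm (y) at x = -85 mm in the track, on its top face. From it a throat 14 mm wide runs along +x to x = +50 mm.
- rail_channel (a point): Point on the channel's floor (z = 8 mm), at x = -40 mm in the track. The channel under the 7.5 mm thick lips is 22 mm wide: in it the bolt's head can only lie lengthwise and cannot turn; it slides on to the round pocket at the end of the run.
- rail_run (a point): Middle of the range of the hidden pocket (38 mm across, under the lips), on the top face at x = +5 mm. The pocket's true centre differs each time, up to 20 mm either way along x. The bolt meets the end 2 mm past that centre and turns freely (either way) within 1.5 mm of it: draw back 2 mm after meeting the end. Turned crosswise it stays in the pocket, with 3 mm of play.
- carriage (a joint): How far the sprung carriage on the track is pushed back from the window, m: 0 at rest, at most 0.085. A spring pushes it back towards the window with 3.2 N at 0, growing by 0.8 N per 10 mm. In the end the locked bolt holds it at 0.032 to 0.077.
- carriage_nose (a point): Middle of the front edge of the carriage, which the bolt's flange pushes: at rest at x = -35, z = 30 mm in the track's frame. The carriage is a grey plate 130 mm long, 56 mm wide, its top 32.5 mm above the table; a wooden doll stands on it 100 mm behind this edge (its top 99 mm above the table).
- doll_a: Bystander, painted wooden doll 80 mm tall, 39 mm across. Origin: centre of the underside.
- doll_b: Bystander, painted wooden doll 88 mm tall, 43 mm across. Origin: centre of the underside.
- doll_c: Bystander, painted wooden doll 72 mm tall, 35 mm across. Origin: centre of the underside.
- jar_a: Bystander, closed paint jar 65 mm tall, 54 mm across. Origin: centre of the underside.
- jar_b: Bystander, closed paint jar 65 mm tall, 54 mm across. Origin: centre of the underside.
- brush: Bystander, paint brush 170 mm long, lying flat.

How it is judged:
By the outcome, as a careful person would: the job done as asked, in the order asked, and still so for the second after the job is handed in, with the robot touching nothing.
It also fails if it takes over 58 s, if anything falls off the work surface, if the arm or the gripper's body presses on something with over 40 N, if the wrist force passes 120 N, or if a joint passes its speed limit or range.

## Robot

A 6-joint arm with a two-finger parallel gripper is mounted at the origin on the work surface. World frame = base frame: x ahead of the robot, y to its left, z up, the work surface at z = 0. Lengths are in mm, angles in rad, forces in N, time in s.
With the tool pointing down it reaches from about 350 to 950 mm from the base axis. Payload 17.4 kg.
Tool frame: the origin (TCP) lies between the finger pads; the fingertips stand 19 mm ahead of it and the grasp point (between the pads) is the TCP (manip.tip_extent is the distance from the TCP to the fingertips, in mm); z points along the fingers, y is the line along which they close (so a half turn about z gives the same grasp; the last joint's range is limited). The gripper opens to 93 mm and grips with 3 to 60 N. Pads are 15 mm wide; open, the fingers measure 128 mm over their backs; the gripper's body (75 mm by 188 mm) begins 65 mm behind the grasp point.
Start: joints at [-1.289, 0.116, 1.442, -0, 1.584, -0.038], TCP at [212.195, -640.785, 237.646] pointing down, gripper open.
Joint ranges: [-2.83, 2.83], [-0.83, 2.19], [0.07, 2.5], [-1.14, 4.28], [0.01, 3], [-2.97, 2.97]. Speed limits (rad/s): [1.89, 1.89, 2.22, 3.14, 3.14, 3.14].

## Interface

Orientations are given as a unit quaternion [x, y, z, w].
In Python, from plant import manip gives the robot as it stands.
- The arm moves only by the tool apply_moves, never from a script. Its argument "series" is a list of rows, each an object with "linear": the shift along the tool's x, y, z as a fraction of full scale, a list of three; "rot": the turn, a rotation vector about the tool's x, y, z as a fraction of full scale, a list of three; "gripper": the closure, from 0 (fully open) to 1 (shut). A call has 1 to 12 rows; each row shifts and turns the commanded pose from where the row before left it, along the tool's axes as they then stand; what a row does not reach is not made up. Full scale, the value 1, is 40 mm for a shift and 5 degrees for a turn. A row lasts 1/12 s, in which the tool goes at most 41.7 mm and 7.16 degrees, less where a joint would pass 70% of its speed; a pose out of reach is approached as far as the arm can. A call with a number of a shift or a turn outside -1 to 1 is refused whole. A call with a gripper value outside its range is refused whole. The fingers move at their own pace and stop on an object; "squeeze" is the grip in N (left out, the last holds). Time passes only in rows, so rows that do not move let the fingers close. It gives the time, the measured TCP pose, the force, the opening and the grip force at its end, in the units of the state.
- manip.sense(): the state, without advancing time (a new reading comes with each control period).
- manip.camera(name): name is "scene" or "side" or "wrist"; returns the picture (400x640x3 uint8, red, green, blue); there is no depth.
- manip.camera_params(name): a dict with "fx", "fy", "cx", "cy" (pixels), "view" (4x4, takes a point from world to camera coordinates); the wrist camera has in their place "hand_eye" (4x4, takes a point from camera to tool coordinates, whose origin is the TCP and whose axes are the flange's). Camera axes: x right, y down, z forward; pixel columns grow to the right and rows downward; lengths in mm; the calibration is good to about 2 mm. A picture is of the moment at which its call begins: read the wrist's pose just before it. camera_params takes no time and is no camera call.
- manip.job_done(): hands the job in; it is judged then, once.
The state is a dict: "time": time; "qpos": joint angles; "qvel": joint speeds; "effort": joint torques, N m; "ee_pos": TCP position; "tool_rot": TCP orientation; "wrist_force": force on the tool from outside, world axes, zero at the start; "torque": the same for the moment, N m; "grip_width": opening from 0.0 (shut) to 1.0 (fully open); "grip_force": force on a finger pad.
Only numpy, scipy, OpenCV 4.12 (cv2) and the standard library are available. Lean on these libraries where they do the work, as an engineer would, in place of code of your own. Each camera call takes 0.05 s, during which the arm holds its last target. There are 200 camera calls.

## Working session

There is one attempt and no reset: what is moved stays moved. The work goes in short steps, Python scripts to look and compute and a tool call to move; the robot and the scene stay as the last step left them, time stands still between calls to the robot, and variables do not carry over. Pictures are saved under pics/ and viewed, at most 10 in all, crops included, and the job is handed in when it is done.

Besides the shell and the picture viewer there is one more tool, called after "Request:" in YAML: its name, and indented under it one key for each argument. apply_moves: Moves the arm, as the interface text tells. Shift numbers are shares of 40 mm and turn numbers shares of 5 degrees, none past 1 either way. Its arguments: {"type":"object","properties":{"series":{"type":"array","items":{"type":"object","properties":{"linear":{"type":"array","items":{"type":"number","minimum":-1,"maximum":1}},"rot":{"type":"array","items":{"type":"number","minimum":-1,"maximum":1}},"gripper":{"type":"number"}}}},"squeeze":{"type":"number"}},"required":["series"]}

```bash
mkdir -p pics
python3 - <<'E'
from plant import manip
import cv2,numpy as np
np.set_printoptions(precision=4,suppress=True)
s=manip.sense();print(s)
for n in("scene","side","wrist"):
    cv2.imwrite(f"pics/{n}0.png",manip.camera(n)[:,:,::-1]);print(n,manip.camera_params(n))
E
```

```text
{'time': 0.0, 'qpos': array([-1.2888,  0.1165,  1.4423, -0.    ,  1.584 , -0.0378]), 'qvel': array([-0.0007,  0.0004,  0.0012,  0.0014,  0.0004,  0.0015]), 'effort': array([  0.0001, -72.1267, -62.2605,   0.078 ,   0.0238,  -0.0001]), 'ee_pos': array([ 212.1476, -640.5829,  236.8882]), 'tool_rot': array([ 0.9872,  0.1592, -0.0001, -0.0006]), 'wrist_force': array([-0.4129, -0.0354, -0.0018]), 'torque': array([-0.023 ,  0.0004, -0.0328]), 'grip_force': 0.0, 'grip_width': 1.0038310473506942}
scene {'fx': 417.8548383417108, 'fy': 417.8548383417108, 'cx': 312.18118645069205, 'cy': 193.28434003846007, 'view': array([[  -0.0871,    0.9962,    0.0021,  -29.284 ],
       [   0.7815,    0.0696,   -0.62  , -396.9529],
       [  -0.6178,   -0.0524,   -0.7846, 1332.8108],
       [   0.    ,    0.    ,    0.    ,    1.    ]])}
side {'fx': 457.41674860869347, 'fy': 457.41674860869347, 'cx': 317.0253434112709, 'cy': 200.90127972587982, 'view': array([[   0.9751,   -0.2217,    0.0043, -556.1791],
       [  -0.1657,   -0.7416,   -0.6501,  184.5349],
       [   0.1473,    0.6332,   -0.7598,  976.0359],
       [   0.    ,    0.    ,    0.    ,    1.    ]])}
wrist {'fx': 286.5090761251024, 'fy': 286.5090761251024, 'cx': 318.6309781241234, 'cy': 200.11691810642478, 'hand_eye': array([[  -0.0003,   -0.9699,   -0.2437,   67.8429],
       [   1.    ,   -0.0003,    0.0002,   -0.4027],
       [  -0.0002,   -0.2437,    0.9699, -147.4083],
       [   0.    ,    0.    ,    0.    ,    1.    ]])}
```

View pics/scene0.png

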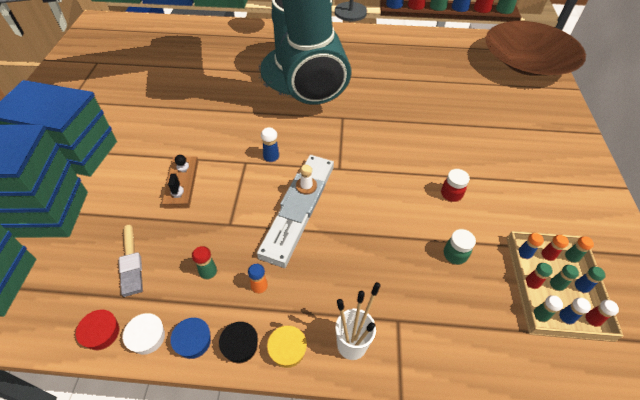

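View pics/side0.png

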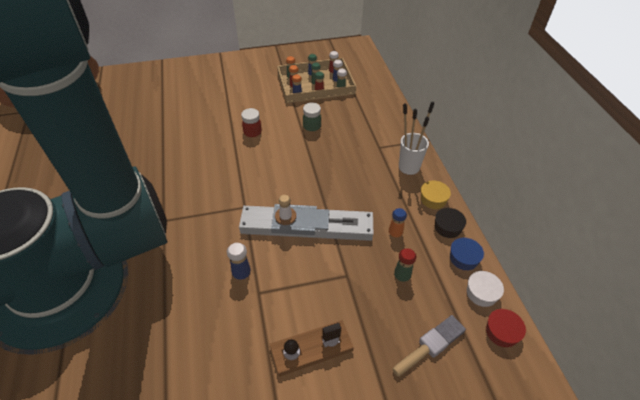

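The scene view shows the bar grip at (174,185), the knob pin at (180,162), and the track from (275,250) (window end) to (320,165). In the side view the bolt is at (331,335) and the window end of the track at about (365,225).

```bash
cat > h.py <<'E'
from plant import manip
import cv2,numpy as np
from scipy.spatial.transform import Rotation as R
np.set_printoptions(precision=3,suppress=True)
def cam(n,s=None):
    p=manip.camera_params(n);K=np.array([[p['fx'],0,p['cx']],[0,p['fy'],p['cy']],[0,0,1]])
    if n=="wrist":
        T=np.eye(4);T[:3,:3]=R.from_quat(s['tool_rot']).as_matrix();T[:3,3]=s['ee_pos']
        return K,T@np.array(p['hand_eye'])
    return K,np.linalg.inv(p['view'])
def ray(C,uv,z):
    K,T=C;d=T[:3,:3]@np.linalg.solve(K,[*uv,1]);o=T[:3,3]
    return o+d*(z-o[2])/d[2]
def proj(C,X):
    K,T=C;p=K@(np.linalg.inv(T)@np.append(X,1))[:3];return p[:2]/p[2]
E
python3 - <<'E'
from h import *
for n,pts in {"scene":{"bolt":(174,180,60),"pin":(180,160,50),"blkA":(165,203,19),"blkB":(188,157,19),"railwin":(272,250,26),"railfar":(322,162,26)},
 "side":{"bolt":(331,331,60),"pin":(291,347,50),"railwin":(372,225,26),"railfar":(243,219,26)}}.items():
    for k,v in pts.items(): print(n,k,ray(cam(n),v[:2],v[2]))
ims=[]
for f,c in (("scene",(150,140,345,275)),("side",(225,180,420,380))):
    i=cv2.imread(f"pics/{f}0.png")[c[1]:c[3],c[0]:c[2]];ims.append(cv2.resize(i,None,fx=2,fy=2,interpolation=cv2.INTER_CUBIC))
cv2.imwrite("pics/crop.png",cv2.hconcat([cv2.copyMakeBorder(ims[0],0,400-ims[0].shape[0],0,0,0),ims[1]]))
E
```

```text
scene bolt [ 537.993 -244.428   60.   ]
scene pin [ 466.329 -253.445   50.   ]
scene blkA [ 575.686 -265.469   19.   ]
scene blkB [ 426.822 -251.766   19.   ]
scene railwin [682.918   3.09   26.   ]
scene railfar [420.062  90.781  26.   ]
side bolt [ 539.763 -250.807   60.   ]
side pin [ 461.864 -260.476   50.   ]
side railwin [699.227  -5.201  26.   ]
side railfar [410.959  77.364  26.   ]
```

View pics/crop.png

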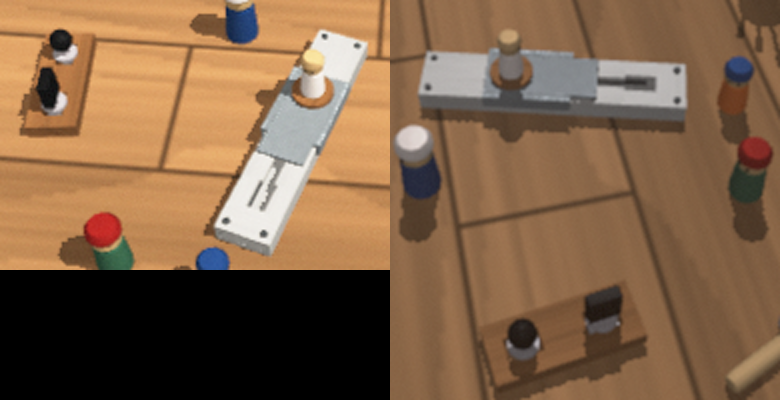

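The crop confirms it: in the block the bar grip is on the far-x side and the knob pin near the robot. The window of the track lies at its far end, with rail +x pointing back towards the robot. Both views agree on the bolt at about (539,-248) and on the window end at about (690,0).

Request:
apply_moves:
  series:
    - {"linear":[0.72,-0.45,0]}
    - {"linear":[0.72,-0.45,0]}
    - {"linear":[0.72,-0.45,0]}
    - {"linear":[0.72,-0.45,0]}
    - {"linear":[0.72,-0.45,0]}
    - {"linear":[0.72,-0.45,0]}
    - {"linear":[0.72,-0.45,0]}
    - {"linear":[0.72,-0.45,0]}
    - {"linear":[0.72,-0.45,0]}
    - {"linear":[0.72,-0.45,0]}
    - {"linear":[0.72,-0.45,0]}
    - {"linear":[0.72,-0.45,0]}

```text
$.series[0]: bad value
```

Request:
apply_moves:
  series:
    - {"linear":[0.72,-0.45,0]}
    - {"linear":[0.72,-0.45,0]}
    - {"linear":[0.72,-0.45,0]}
    - {"linear":[0,0,0],"rot":[0,0,0.75]}
    - {"linear":[0,0,0],"rot":[0,0,0.75]}
    - {"linear":[0,0,0],"rot":[0,0,0.75]}
    - {"linear":[0,0,0]}
    - {"linear":[0,0,0]}

```text
$.series[0]: bad value
```

Run:
```python
from h import *
s=manip.sense();im=manip.camera("wrist")[:,:,::-1];cv2.imwrite("pics/w1.png",im)
import pickle;pickle.dump(s,open("w1.pkl","wb"));print(s['ee_pos'],s['tool_rot'],s['qpos'])
C=cam("wrist",s);print(proj(C,[539,-248,60]),proj(C,[464,-257,50]))
```

```text
[ 212.167 -640.655  237.082] [ 0.987  0.159 -0.    -0.   ] [-1.289  0.116  1.442  0.     1.584 -0.038]
[ -23.504 -350.463] [  -3.024 -211.823]
```

View pics/w1.png

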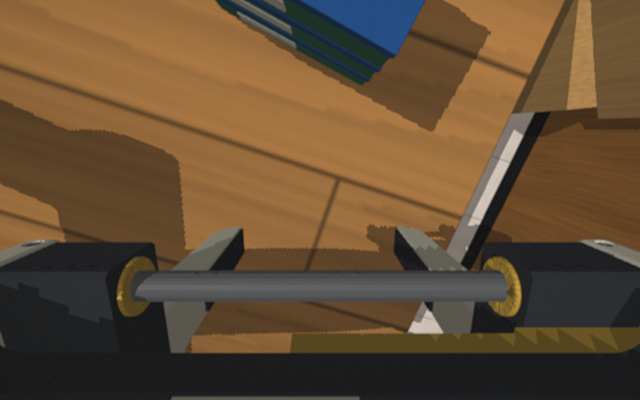

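Nothing moved, because each row needs all three fields. The wrist view shows the fingers at rows 230-330, and image-up is tool +x, so targets need to lie ahead (+x) of the TCP.

Request:
apply_moves:
  series:
    - {"linear":[0.72,-0.45,0],"rot":[0,0,0],"gripper":0}
    - {"linear":[0.72,-0.45,0],"rot":[0,0,0],"gripper":0}
    - {"linear":[0.72,-0.45,0],"rot":[0,0,0],"gripper":0}
    - {"linear":[0.72,-0.45,0],"rot":[0,0,0],"gripper":0}
    - {"linear":[0.72,-0.45,0],"rot":[0,0,0],"gripper":0}
    - {"linear":[0.72,-0.45,0],"rot":[0,0,0],"gripper":0}
    - {"linear":[0.72,-0.45,0],"rot":[0,0,0],"gripper":0}
    - {"linear":[0.72,-0.45,0],"rot":[0,0,0],"gripper":0}
    - {"linear":[0.72,-0.45,0],"rot":[0,0,0],"gripper":0}
    - {"linear":[0.72,-0.45,0],"rot":[0,0,0],"gripper":0}
    - {"linear":[0.72,-0.45,0],"rot":[0,0,0],"gripper":0}
    - {"linear":[0,0,0],"rot":[0,0,0],"gripper":0}

```text
time: 1.2
ee_pos: [453.3, -349.5, 237.7]
tool_rot: [0.987, 0.161, 0.0, -0.0]
wrist_force: [-0.2, -0.4, -0.3]
grip_width: 0.998
grip_force: 0.0
```

Run:
```python
from h import *
s=manip.sense()
print(s['ee_pos'],s['tool_rot'],s['qpos'])
C=cam("wrist",s);print(proj(C,[539,-248,60]),proj(C,[464,-257,50]))
```

```text
[ 453.324 -349.535  237.669] [ 0.987  0.161  0.    -0.   ] [-0.702 -0.108  1.666  0.001  1.583  0.546]
[254.02   84.047] [246.234 153.553]
```

Request:
apply_moves:
  series:
    - {"linear":[0,-0.6,0],"rot":[0,0,0],"gripper":0}
    - {"linear":[0,-0.6,0],"rot":[0,0,0],"gripper":0}
    - {"linear":[0,-0.6,0],"rot":[0,0,0],"gripper":0}
    - {"linear":[0,0,0],"rot":[0,0,0.75],"gripper":0}
    - {"linear":[0,0,0],"rot":[0,0,0.75],"gripper":0}
    - {"linear":[0,0,0],"rot":[0,0,0.75],"gripper":0}
    - {"linear":[0,0,0],"rot":[0,0,0],"gripper":0}
    - {"linear":[0,0,0],"rot":[0,0,0],"gripper":0}

```text
time: 1.87
ee_pos: [427.9, -285.0, 237.6]
tool_rot: [0.998, 0.063, -0.0, -0.0]
wrist_force: [-0.5, 1.0, 0.1]
grip_width: 1.003
grip_force: 0.0
```

Run:
```python
from h import *
s=manip.sense();im=manip.camera("wrist")[:,:,::-1];cv2.imwrite("pics/w2.png",im)
import pickle;pickle.dump(s,open("w2.pkl","wb"));print(s['ee_pos'],s['tool_rot'],s['qpos'])
C=cam("wrist",s);print(proj(C,[539,-248,60]),proj(C,[464,-257,50]))
```

```text
[ 427.946 -284.958  237.587] [ 0.998  0.063 -0.    -0.   ] [-0.637 -0.239  1.781 -0.     1.6    0.808]
[297.585  82.37 ] [298.998 153.492]
```

View pics/w2.png

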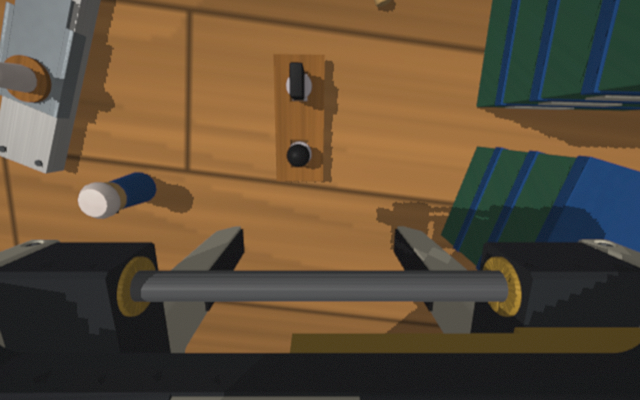

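The wrist view shows the block (274-331, 55-182), with the bar at (297,81) parallel to the block and the knob at (298,154).

Run:
```python
from h import *
import pickle
s=pickle.load(open("w2.pkl","rb"));C=cam("wrist",s);im=cv2.imread("pics/w2.png")
m=(im.max(2)<60).astype(np.uint8)
n,l,st,c=cv2.connectedComponentsWithStats(m)
for i in range(1,n):
    if 270<c[i][0]<330 and 50<c[i][1]<185 and st[i][4]>30:
        k=cv2.findContours((l==i).astype(np.uint8),cv2.RETR_EXTERNAL,cv2.CHAIN_APPROX_NONE)[0][0]
        print(st[i],c[i],cv2.minAreaRect(k))
        for z in(67.5,50,): print(z,ray(C,c[i],z))
def ang(a,b):
    d=b-a;return np.degrees(np.arctan2(d[1],d[0])),np.hypot(*d[:2])
q=[ray(C,p,19) for p in((274,55),(325,54),(331,182),(277,182))]
print(q,sum(q)/4,ang(q[3],q[0]),ang(q[2],q[1]),ang(q[0],q[1]),ang(q[3],q[2]))
x0,y0=265,40;cv2.imwrite("pics/c2.png",cv2.resize(im[40:200,265:345],None,fx=5,fy=5,interpolation=cv2.INTER_NEAREST)[:600])
```

```text
[290  63  15  37 486] [296.737  80.833] ((297.0, 81.0), (36.0, 14.0), 90.0)
67.5 [ 539.356 -247.617   67.5  ]
50 [ 541.793 -246.051   50.   ]
[287 145  23  22 395] [297.99  155.458] ((298.0, 155.5), (21.0, 22.0), 90.0)
67.5 [ 463.359 -257.125   67.5  ]
50 [ 461.608 -256.084   50.   ]
[array([ 570.817, -213.926,   19.   ]), array([ 579.311, -272.91 ,   19.   ]), array([ 429.894, -300.369,   19.   ]), array([ 421.157, -230.904,   19.   ])] [ 500.295 -254.527   19.   ] (np.float64(6.472263596831237), np.float64(150.61949903334067)) (np.float64(10.41358677419858), np.float64(151.91912066103652)) (np.float64(-81.80561302508912), np.float64(59.592294512153224)) (np.float64(-82.83165922345184), np.float64(70.01267984226034))
```

View pics/c2.png

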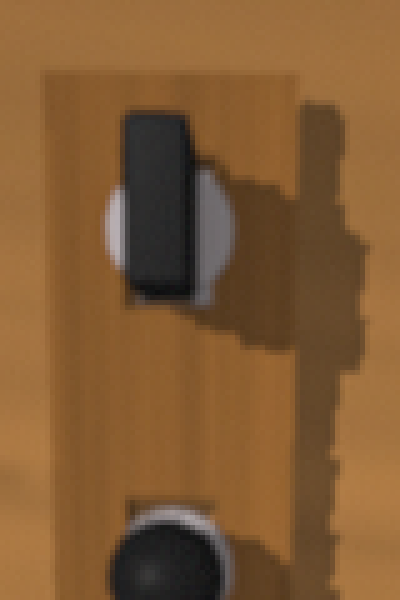

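Run:
```python
from h import *
import pickle
s=pickle.load(open("w2.pkl","rb"));C=cam("wrist",s)
def ang(a,b):
    d=b-a;return np.round([np.degrees(np.arctan2(d[1],d[0])),np.hypot(*d[:2])],2)
g=lambda x,y,z:ray(C,(264.5+x/5,39.5+y/5),z)
L=[g(51,590,19),g(42,72,19)];Rr=[g(294,590,19),g(298,72,19)]
print("block",ang(*L),ang(*Rr),"width",ang(L[1],Rr[1]),(L[1]+Rr[1])/2)
e=(L[1]+Rr[1])/2
for a in(6,7,8):print("seat",a,e-35*np.array([np.cos(np.radians(a)),np.sin(np.radians(a)),0]))
t=[g(123,113,67.5),g(187,113,67.5),g(191,282,67.5),g(127,284,67.5)]
print("bar",ang(t[3],t[0]),ang(t[2],t[1]),ang(t[0],t[1]),sum(t)/4)
print("yaw",np.degrees(2*np.arctan2(s['tool_rot'][1],s['tool_rot'][0])))
```

```text
block [  6.03 120.23] [  6.95 120.21] width [-82.83  59.77] [ 575.556 -242.201   19.   ]
seat 6 [ 540.748 -245.86    19.   ]
seat 7 [ 540.817 -246.467   19.   ]
seat 8 [ 540.897 -247.072   19.   ]
bar [ 7.19 32.94] [ 7.83 32.55] [-82.83  13.05] [ 540.691 -246.61    67.5  ]
yaw 7.18281408529025
```

Request:
apply_moves:
  series:
    - {"linear":[0.73,-0.15,0],"rot":[0,0,0],"gripper":0.4}
    - {"linear":[0.73,-0.15,0],"rot":[0,0,0],"gripper":0.4}
    - {"linear":[0.73,-0.15,0],"rot":[0,0,0],"gripper":0.4}
    - {"linear":[0.73,-0.15,0],"rot":[0,0,0],"gripper":0.4}
    - {"linear":[0,0,0],"rot":[0,0,0],"gripper":0.4}
    - {"linear":[0,0,0.8],"rot":[0,0,0],"gripper":0.4}
    - {"linear":[0,0,0.8],"rot":[0,0,0],"gripper":0.4}
    - {"linear":[0,0,0.8],"rot":[0,0,0],"gripper":0.4}
    - {"linear":[0,0,0],"rot":[0,0,0],"gripper":0.4}
    - {"linear":[0,0,0],"rot":[0,0,0],"gripper":0.4}

```text
time: 2.75
ee_pos: [540.3, -246.6, 141.0]
tool_rot: [0.998, 0.062, -0.001, -0.001]
wrist_force: [1.2, -0.1, 1.5]
grip_width: 0.604
grip_force: 0.0
```

Run:
```python
from h import *
s=manip.sense();print(s['ee_pos'],s['tool_rot'])
M=R.from_quat(s['tool_rot']).as_matrix()
print((M.T@(np.array([540.7,-246.5,51.5])-s['ee_pos']))/40)
```

```text
[ 540.307 -246.626  140.974] [ 0.998  0.062 -0.001 -0.001]
[0.015 0.002 2.237]
```

Request:
apply_moves:
  series:
    - {"linear":[0,0,0.6],"rot":[0,0,0],"gripper":0.4}
    - {"linear":[0,0,0.6],"rot":[0,0,0],"gripper":0.4}
    - {"linear":[0,0,0.6],"rot":[0,0,0],"gripper":0.4}
    - {"linear":[0,0,0.43],"rot":[0,0,0],"gripper":0.4}
    - {"linear":[0,0,0],"rot":[0,0,0],"gripper":0.4}
    - {"linear":[0,0,0],"rot":[0,0,0],"gripper":0.7}
    - {"linear":[0,0,0],"rot":[0,0,0],"gripper":1}
    - {"linear":[0,0,0],"rot":[0,0,0],"gripper":1}
    - {"linear":[0,0,0],"rot":[0,0,0],"gripper":1}
    - {"linear":[0,0,0],"rot":[0,0,0],"gripper":1}
    - {"linear":[0,0,0],"rot":[0,0,0],"gripper":1}
  squeeze: 40

```text
time: 3.67
ee_pos: [541.2, -246.8, 53.1]
tool_rot: [0.998, 0.062, 0.0, 0.0]
wrist_force: [-0.0, 0.0, -0.4]
grip_width: 0.223
grip_force: 0.0
```

Request:
apply_moves:
  series:
    - {"linear":[0,0,0],"rot":[0,0,0],"gripper":1}
    - {"linear":[0,0,0],"rot":[0,0,0],"gripper":1}
    - {"linear":[0,0,0],"rot":[0,0,0],"gripper":1}
    - {"linear":[0,0,0],"rot":[0,0,0],"gripper":1}

```text
time: 4.0
ee_pos: [541.1, -246.7, 52.7]
tool_rot: [0.998, 0.062, 0.0, 0.0]
wrist_force: [-1.1, 0.4, 5.3]
grip_width: 0.148
grip_force: 40.0
```

Request:
apply_moves:
  series:
    - {"linear":[0,0,-0.3],"rot":[0,0,0],"gripper":1}
    - {"linear":[0,0,-0.7],"rot":[0,0,0],"gripper":1}
    - {"linear":[0,0,-0.9],"rot":[0,0,0],"gripper":1}
    - {"linear":[0,0,-0.9],"rot":[0,0,0],"gripper":1}
    - {"linear":[0,0,-0.9],"rot":[0,0,0],"gripper":1}
    - {"linear":[0,0,-0.3],"rot":[0,0,0],"gripper":1}
    - {"linear":[0.1,-0.5,0],"rot":[0,0,0],"gripper":1}
    - {"linear":[0.15,-0.8,0],"rot":[0,0,0],"gripper":1}
    - {"linear":[0.15,-0.8,0],"rot":[0,0,0],"gripper":1}
    - {"linear":[0.15,-0.8,0],"rot":[0,0,0],"gripper":1}
    - {"linear":[0.15,-0.8,0],"rot":[0,0,0],"gripper":1}
    - {"linear":[0.15,-0.8,0],"rot":[0,0,0],"gripper":1}

```text
time: 5.0
ee_pos: [552.2, -62.4, 212.7]
tool_rot: [0.998, 0.062, -0.0, -0.0]
wrist_force: [0.9, -0.3, -0.7]
grip_width: 0.15
grip_force: 40.0
```

Request:
apply_moves:
  series:
    - {"linear":[0.15,-0.8,0],"rot":[0,0,0],"gripper":1}
    - {"linear":[0.15,-0.8,0],"rot":[0,0,0],"gripper":1}
    - {"linear":[0.1,-0.8,0],"rot":[0,0,0],"gripper":1}
    - {"linear":[0,-0.3,0],"rot":[0,0,0],"gripper":1}
    - {"linear":[0,0,0],"rot":[0,0,0.8],"gripper":1}
    - {"linear":[0,0,0],"rot":[0,0,0.8],"gripper":1}
    - {"linear":[0,0,0],"rot":[0,0,0.8],"gripper":1}
    - {"linear":[0,0,0],"rot":[0,0,0.8],"gripper":1}
    - {"linear":[0,0,0],"rot":[0,0,0.8],"gripper":1}
    - {"linear":[0,0,0],"rot":[0,0,0.8],"gripper":1}
    - {"linear":[0,0,0],"rot":[0,0,0],"gripper":1}
    - {"linear":[0,0,0],"rot":[0,0,0],"gripper":1}

```text
time: 6.0
ee_pos: [555.1, 45.0, 212.5]
tool_rot: [0.989, -0.146, -0.0, 0.0]
wrist_force: [-0.3, -0.5, -1.0]
grip_width: 0.15
grip_force: 40.0
```

Run:
```python
from h import *
s=manip.sense();im=manip.camera("wrist")[:,:,::-1];cv2.imwrite("pics/w3.png",im)
import pickle;pickle.dump(s,open("w3.pkl","wb"));print(s['ee_pos'],s['tool_rot'],s['qpos'],s['grip_width'])
C=cam("wrist",s);print(proj(C,[640,15,26]))
```

```text
[555.064  45.033 212.474] [ 0.989 -0.146 -0.     0.   ] [ 0.035 -0.134  1.731 -0.     1.545  1.899] 0.15042645119987466
[322.988 107.244]
```

View pics/w3.png

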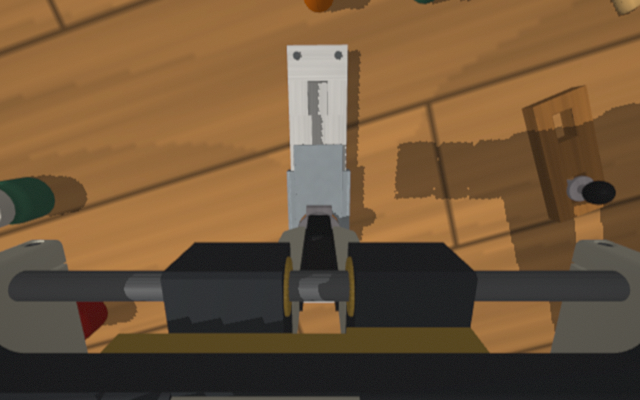

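The wrist view shows the rail's outer end at (288-348, 45), the window at about (308-328, 80-115), the carriage nose at row ~145, and the bolt held between the fingers.

Run:
```python
import cv2
im=cv2.imread("pics/w3.png")
cv2.imwrite("pics/c3.png",cv2.resize(im[38:158,278:358],None,fx=5,fy=5,interpolation=cv2.INTER_NEAREST))
```

```text
(no output)
```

View pics/c3.png

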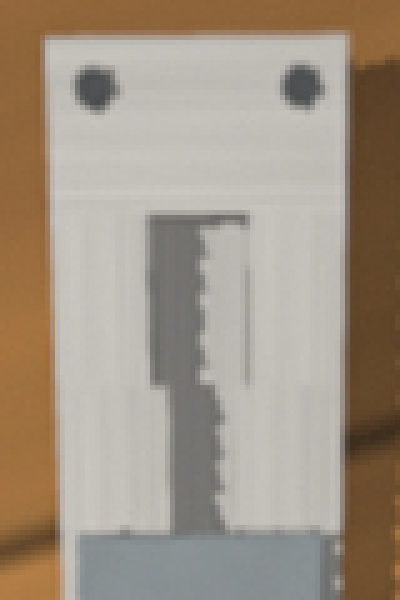

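```bash
cat > rail.py <<'E'
from h import *
import pickle
s=pickle.load(open("w3.pkl","rb"));C=cam("wrist",s)
def ang(a,b):
    d=b-a;return np.round([np.degrees(np.arctan2(d[1],d[0])),np.hypot(*d[:2])],2)
g=lambda x,y,z=26:ray(C,(277.5+x/5,37.5+y/5),z)
A,B=g(46,37),g(349,37);L,Q=g(60,530),g(343,530)
print("edges",ang(L,A),ang(Q,B),"end",ang(A,B),"w",ang(L,Q))
e=(A+B)/2;m=(L+Q)/2;print("axis",ang(m,e),"end mid",e)
W=[g(148,214),g(248,214),g(249,384),g(151,384)];w=sum(W)/4
print("window",w,ang(W[3],W[0]),ang(W[2],W[1]),ang(W[0],W[1]),ang(W[3],W[2]))
print("end->window",ang(w,e)," throat left",ang(g(173,534),g(169,384)))
h=[g(96,88),g(302,87)];print("holes mid",sum(h)/2,ang(*h))
n=(g(78,534,32.5)+g(322,534,32.5))/2;print("nose",n,ang(n,w),ang(n,e))
print("tool yaw",np.degrees(2*np.arctan2(s['tool_rot'][1],s['tool_rot'][0])))
E
python3 rail.py
```

```text
edges [-16.59 102.43] [-16.2  102.43] end [-106.83   64.09] w [-106.83   64.79]
axis [-16.39 102.43] end mid [702.068   3.088  26.   ]
window [651.595  18.08   26.   ] [-16.31  35.45] [-16.05  35.45] [-106.83   21.74] [-106.83   21.9 ]
end->window [-16.54  52.65]  throat left [-15.59  32.96]
holes mid [692.629   5.624  26.   ] [-106.57   43.91]
nose [603.369  32.463  32.5  ] [-16.61  50.32] [-16.57 102.98]
tool yaw -16.812533470156907
```

Request:
apply_moves:
  series:
    - {"linear":[0.5,-0.02,0],"rot":[0,0,-0.06],"gripper":1}
    - {"linear":[0.8,-0.02,0],"rot":[0,0,0],"gripper":1}
    - {"linear":[0.8,-0.02,0],"rot":[0,0,0],"gripper":1}
    - {"linear":[0.41,0,0],"rot":[0,0,0],"gripper":1}
    - {"linear":[0,0,0.5],"rot":[0,0,0],"gripper":1}
    - {"linear":[0,0,0.8],"rot":[0,0,0],"gripper":1}
    - {"linear":[0,0,0.8],"rot":[0,0,0],"gripper":1}
    - {"linear":[0,0,0.7],"rot":[0,0,0],"gripper":1}
    - {"linear":[0,0,0.2],"rot":[0,0,0],"gripper":1}
    - {"linear":[0,0,0],"rot":[0,0,0],"gripper":1}
    - {"linear":[0,0,0],"rot":[0,0,0],"gripper":1}
    - {"linear":[0,0,0],"rot":[0,0,0],"gripper":1}

```text
time: 7.05
ee_pos: [653.0, 18.7, 94.9]
tool_rot: [0.99, -0.144, 0.001, -0.0]
wrist_force: [1.2, -0.6, -0.1]
grip_width: 0.145
grip_force: 40.0
```

Run:
```python
from h import *
s=manip.sense();print(s['ee_pos'],s['tool_rot'],s['wrist_force'],np.degrees(2*np.arctan2(s['tool_rot'][1],s['tool_rot'][0])))
M=R.from_quat(s['tool_rot']).as_matrix()
print((M.T@(np.array([652,18,60.])-s['ee_pos']))/40)
im=[manip.camera(n)[:,:,::-1] for n in("scene","side")]
o=[]
for n,i in zip(("scene","side"),im):
    u,v=proj(cam(n),[652,18,26]).astype(int);o.append(cv2.resize(i[v-40:v+30,u-45:u+45],None,fx=4.4,fy=4.4,interpolation=cv2.INTER_CUBIC))
cv2.imwrite("pics/ins.png",cv2.hconcat(o))
```

```text
[652.982  18.719  94.885] [ 0.99  -0.144  0.001 -0.   ] [ 1.163 -0.562 -0.122] -16.596671900539878
[-0.021  0.025  0.872]
```

View pics/ins.png

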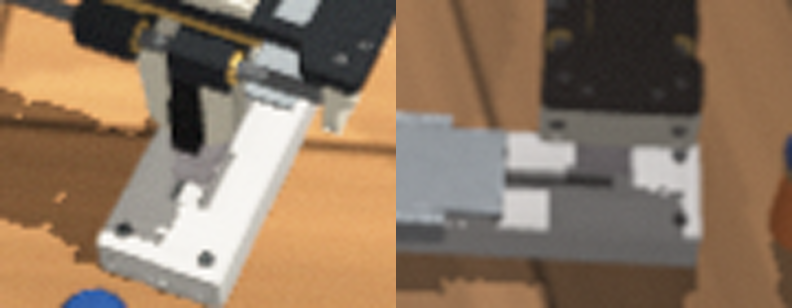

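The bolt is upright over the window in both views. I'll correct by about 1 mm and lower gently.

Request:
apply_moves:
  series:
    - {"linear":[-0.02,0.02,0.1],"rot":[0,0,0],"gripper":1}
    - {"linear":[0,0,0.15],"rot":[0,0,0],"gripper":1}
    - {"linear":[0,0,0.1],"rot":[0,0,0],"gripper":1}
    - {"linear":[0,0,0.1],"rot":[0,0,0],"gripper":1}
    - {"linear":[0,0,0.05],"rot":[0,0,0],"gripper":1}
    - {"linear":[0,0,0.05],"rot":[0,0,0],"gripper":1}
    - {"linear":[0,0,0],"rot":[0,0,0],"gripper":1}

```text
time: 7.73
ee_pos: [650.9, 18.2, 69.9]
tool_rot: [0.989, -0.145, -0.0, 0.0]
wrist_force: [-0.3, -0.1, -0.7]
grip_width: 0.143
grip_force: 40.0
```

No contact 7 mm below the top face, so the head is inside the window.

Request:
apply_moves:
  series:
    - {"linear":[0,0,0.07],"rot":[0,0,0],"gripper":1}
    - {"linear":[0,0,0.07],"rot":[0,0,0],"gripper":1}
    - {"linear":[0,0,0.04],"rot":[0,0,0],"gripper":1}
    - {"linear":[0,0,0.02],"rot":[0,0,0],"gripper":1}
    - {"linear":[0,0,0],"rot":[0,0,0],"gripper":1}
    - {"linear":[0,0,0],"rot":[0,0,0],"gripper":1}

```text
time: 8.23
ee_pos: [651.0, 18.2, 62.5]
tool_rot: [0.989, -0.145, 0.0, 0.0]
wrist_force: [-0.0, -0.1, -0.5]
grip_width: 0.148
grip_force: 40.0
```

Request:
apply_moves:
  series:
    - {"linear":[0,0,0.02],"rot":[0,0,0],"gripper":1}
    - {"linear":[0,0,0],"rot":[0,0,0],"gripper":1}

```text
time: 8.4
ee_pos: [651.0, 18.2, 61.6]
tool_rot: [0.989, -0.145, 0.0, 0.0]
wrist_force: [-0.7, -0.5, -0.6]
grip_width: 0.15
grip_force: 40.0
```

Request:
apply_moves:
  series:
    - {"linear":[0,0,0.02],"rot":[0,0,0],"gripper":1}
    - {"linear":[0,0,0],"rot":[0,0,0],"gripper":1}

```text
time: 8.57
ee_pos: [651.0, 18.2, 60.7]
tool_rot: [0.989, -0.145, -0.0, -0.0]
wrist_force: [0.5, -0.2, -1.4]
grip_width: 0.147
grip_force: 40.0
```

Request:
apply_moves:
  series:
    - {"linear":[0,0,0.015],"rot":[0,0,0],"gripper":1}
    - {"linear":[0,0,0],"rot":[0,0,0],"gripper":1}

```text
time: 8.73
ee_pos: [651.0, 18.2, 60.1]
tool_rot: [0.989, -0.145, -0.0, 0.0]
wrist_force: [0.0, -0.7, -1.1]
grip_width: 0.147
grip_force: 40.0
```

Request:
apply_moves:
  series:
    - {"linear":[0,0,0.015],"rot":[0,0,0],"gripper":1}
    - {"linear":[0,0,0],"rot":[0,0,0],"gripper":1}

```text
time: 8.9
ee_pos: [651.1, 18.2, 59.8]
tool_rot: [0.989, -0.145, 0.0, -0.0]
wrist_force: [0.0, 0.4, 0.3]
grip_width: 0.146
grip_force: 40.0
```

Request:
apply_moves:
  series:
    - {"linear":[0,0,0.01],"rot":[0,0,0],"gripper":1}
    - {"linear":[0,0,0],"rot":[0,0,0],"gripper":1}

```text
time: 9.07
ee_pos: [651.1, 18.2, 59.7]
tool_rot: [0.989, -0.145, 0.0, -0.0]
wrist_force: [-1.5, -0.9, 4.7]
grip_width: 0.148
grip_force: 40.0
```

Contact at 4.7 N at the predicted height, so the flange is on the track. I'll ease it up 0.3 mm and slide.

Request:
apply_moves:
  series:
    - {"linear":[0,0,-0.007],"rot":[0,0,0],"gripper":1}
    - {"linear":[-0.1,0,0],"rot":[0,0,0],"gripper":1}
    - {"linear":[-0.15,0,0],"rot":[0,0,0],"gripper":1}
    - {"linear":[-0.15,0,0],"rot":[0,0,0],"gripper":1}
    - {"linear":[-0.15,0,0],"rot":[0,0,0],"gripper":1}
    - {"linear":[-0.15,0,0],"rot":[0,0,0],"gripper":1}
    - {"linear":[-0.05,0,0],"rot":[0,0,0],"gripper":1}
    - {"linear":[0,0,0],"rot":[0,0,0],"gripper":1}
    - {"linear":[0,0,0],"rot":[0,0,0],"gripper":1}

```text
time: 9.82
ee_pos: [621.6, 27.1, 59.8]
tool_rot: [0.99, -0.145, -0.001, -0.0]
wrist_force: [-6.6, 0.9, 9.4]
grip_width: 0.149
grip_force: 40.0
```

Request:
apply_moves:
  series:
    - {"linear":[0,0,-0.01],"rot":[0,0,0],"gripper":1}
    - {"linear":[0,0,0],"rot":[0,0,0],"gripper":1}
    - {"linear":[0,0,0],"rot":[0,0,0],"gripper":1}

```text
time: 10.07
ee_pos: [621.9, 26.9, 59.8]
tool_rot: [0.989, -0.145, -0.001, -0.0]
wrist_force: [-2.7, 0.5, 4.8]
grip_width: 0.151
grip_force: 40.0
```

```bash
cat > st.py <<'E'
from h import *
s=manip.sense();y=2*np.arctan2(s['tool_rot'][1],s['tool_rot'][0])
a=np.radians(-16.5);rx=-np.array([np.cos(a),np.sin(a)]);ry=np.array([-rx[1],rx[0]])
d=s['ee_pos'][:2]-[651.6,18.1];f=s['wrist_force']
print("t",s['time'],"rail x %.2f y %.2f z %.2f yaw %.2f"%(d@rx-85,d@ry,s['ee_pos'][2],np.degrees(y)),"F along/lat/up %.1f %.1f %.1f"%(f[:2]@rx,f[:2]@ry,f[2]),"torque",s['torque'],"tilt",R.from_quat(s['tool_rot']).as_matrix()[:,2],s['qpos'][5])
E
python3 st.py
```

```text
t 10.0667 rail x -54.05 y -0.04 z 59.76 yaw -16.62 F along/lat/up 2.8 0.3 4.8 torque [0.234 0.569 0.034] tilt [-0.001  0.    -1.   ] 1.8630577435911762
```

Request:
apply_moves:
  series:
    - {"linear":[0,0,-0.01],"rot":[0,0,0],"gripper":1}
    - {"linear":[-0.05,0,0],"rot":[0,0,0],"gripper":1}
    - {"linear":[-0.05,0,0],"rot":[0,0,0],"gripper":1}
    - {"linear":[-0.05,0,0],"rot":[0,0,0],"gripper":1}
    - {"linear":[-0.05,0,0],"rot":[0,0,0],"gripper":1}
    - {"linear":[-0.05,0,0],"rot":[0,0,0],"gripper":1}
    - {"linear":[-0.05,0,0],"rot":[0,0,0],"gripper":1}
    - {"linear":[0,0,0],"rot":[0,0,0],"gripper":1}

```text
time: 10.73
ee_pos: [610.6, 30.3, 60.4]
tool_rot: [0.989, -0.145, 0.0, 0.0]
wrist_force: [4.0, -2.2, -3.0]
grip_width: 0.145
grip_force: 40.0
```

```bash
python3 st.py
```

```text
t 10.7333 rail x -42.20 y -0.01 z 60.35 yaw -16.63 F along/lat/up -4.4 1.0 -3.0 torque [-0.316 -0.742 -0.023] tilt [ 0. -0. -1.] 1.8688442652103738
```

Request:
apply_moves:
  series:
    - {"linear":[-0.08,0,0],"rot":[0,0,0],"gripper":1}
    - {"linear":[-0.1,0,0],"rot":[0,0,0],"gripper":1}
    - {"linear":[-0.1,0,0],"rot":[0,0,0],"gripper":1}
    - {"linear":[-0.1,0,0],"rot":[0,0,0],"gripper":1}
    - {"linear":[-0.1,0,0],"rot":[0,0,0],"gripper":1}
    - {"linear":[-0.07,0,0],"rot":[0,0,0],"gripper":1}
    - {"linear":[-0.03,0,0],"rot":[0,0,0],"gripper":1}
    - {"linear":[-0.02,0,0],"rot":[0,0,0],"gripper":1}
    - {"linear":[0,0,0],"rot":[0,0,0],"gripper":1}

```text
time: 11.48
ee_pos: [587.6, 37.1, 60.5]
tool_rot: [0.989, -0.145, 0.0, 0.0]
wrist_force: [5.1, -3.5, -2.6]
grip_width: 0.146
grip_force: 40.0
```

```bash
python3 st.py
```

```text
t 11.4833 rail x -18.23 y 0.01 z 60.47 yaw -16.62 F along/lat/up -5.9 1.9 -2.6 torque [-0.6   -1.012  0.036] tilt [ 0.001 -0.    -1.   ] 1.8808069307765327
```

Spring force is as expected (about 5.8 N). Now small steps until it meets the end.

Request:
apply_moves:
  series:
    - {"linear":[-0.02,0,0],"rot":[0,0,0],"gripper":1}
    - {"linear":[-0.02,0,0],"rot":[0,0,0],"gripper":1}
    - {"linear":[-0.02,0,0],"rot":[0,0,0],"gripper":1}
    - {"linear":[0,0,0],"rot":[0,0,0],"gripper":1}

```text
time: 11.82
ee_pos: [585.3, 37.7, 60.5]
tool_rot: [0.989, -0.145, 0.0, 0.0]
wrist_force: [5.1, -3.2, -3.9]
grip_width: 0.149
grip_force: 40.0
```

Request:
apply_moves:
  series:
    - {"linear":[-0.015,0,0],"rot":[0,0,0],"gripper":1}
    - {"linear":[-0.015,0,0],"rot":[0,0,0],"gripper":1}
    - {"linear":[-0.015,0,0],"rot":[0,0,0],"gripper":1}
    - {"linear":[0,0,0],"rot":[0,0,0],"gripper":1}

```text
time: 12.15
ee_pos: [583.6, 38.2, 60.5]
tool_rot: [0.989, -0.145, 0.0, 0.0]
wrist_force: [5.1, -3.7, -3.0]
grip_width: 0.146
grip_force: 40.0
```

Request:
apply_moves:
  series:
    - {"linear":[-0.015,0,0],"rot":[0,0,0],"gripper":1}
    - {"linear":[-0.015,0,0],"rot":[0,0,0],"gripper":1}
    - {"linear":[-0.015,0,0],"rot":[0,0,0],"gripper":1}
    - {"linear":[0,0,0],"rot":[0,0,0],"gripper":1}

```text
time: 12.48
ee_pos: [581.9, 38.7, 60.5]
tool_rot: [0.989, -0.145, 0.0, 0.0]
wrist_force: [4.9, -4.1, -2.7]
grip_width: 0.148
grip_force: 40.0
```

Request:
apply_moves:
  series:
    - {"linear":[-0.015,0,0],"rot":[0,0,0],"gripper":1}
    - {"linear":[-0.015,0,0],"rot":[0,0,0],"gripper":1}
    - {"linear":[-0.015,0,0],"rot":[0,0,0],"gripper":1}
    - {"linear":[0,0,0],"rot":[0,0,0],"gripper":1}

```text
time: 12.82
ee_pos: [580.2, 39.2, 60.5]
tool_rot: [0.989, -0.145, 0.0, 0.0]
wrist_force: [5.5, -3.7, -3.5]
grip_width: 0.144
grip_force: 40.0
```

Request:
apply_moves:
  series:
    - {"linear":[-0.015,0,0],"rot":[0,0,0],"gripper":1}
    - {"linear":[-0.015,0,0],"rot":[0,0,0],"gripper":1}
    - {"linear":[-0.015,0,0],"rot":[0,0,0],"gripper":1}
    - {"linear":[0,0,0],"rot":[0,0,0],"gripper":1}

```text
time: 13.15
ee_pos: [578.5, 39.7, 60.5]
tool_rot: [0.989, -0.145, 0.0, 0.0]
wrist_force: [5.1, -4.2, -3.7]
grip_width: 0.152
grip_force: 40.0
```

Request:
apply_moves:
  series:
    - {"linear":[-0.015,0,0],"rot":[0,0,0],"gripper":1}
    - {"linear":[-0.015,0,0],"rot":[0,0,0],"gripper":1}
    - {"linear":[-0.015,0,0],"rot":[0,0,0],"gripper":1}
    - {"linear":[0,0,0],"rot":[0,0,0],"gripper":1}

```text
time: 13.48
ee_pos: [576.8, 40.2, 60.5]
tool_rot: [0.989, -0.145, 0.0, 0.0]
wrist_force: [5.9, -4.1, -4.4]
grip_width: 0.149
grip_force: 40.0
```

Request:
apply_moves:
  series:
    - {"linear":[-0.015,0,0],"rot":[0,0,0],"gripper":1}
    - {"linear":[-0.015,0,0],"rot":[0,0,0],"gripper":1}
    - {"linear":[-0.015,0,0],"rot":[0,0,0],"gripper":1}
    - {"linear":[0,0,0],"rot":[0,0,0],"gripper":1}

```text
time: 13.82
ee_pos: [575.1, 40.7, 60.5]
tool_rot: [0.989, -0.145, 0.0, 0.0]
wrist_force: [6.1, -4.0, -3.2]
grip_width: 0.146
grip_force: 40.0
```

Request:
apply_moves:
  series:
    - {"linear":[-0.015,0,0],"rot":[0,0,0],"gripper":1}
    - {"linear":[-0.015,0,0],"rot":[0,0,0],"gripper":1}
    - {"linear":[-0.015,0,0],"rot":[0,0,0],"gripper":1}
    - {"linear":[-0.015,0,0],"rot":[0,0,0],"gripper":1}
    - {"linear":[0,0,0],"rot":[0,0,0],"gripper":1}

```text
time: 14.23
ee_pos: [572.8, 41.4, 60.5]
tool_rot: [0.989, -0.145, 0.0, 0.0]
wrist_force: [5.1, -4.6, -3.1]
grip_width: 0.148
grip_force: 40.0
```

Request:
apply_moves:
  series:
    - {"linear":[-0.015,0,0],"rot":[0,0,0],"gripper":1}
    - {"linear":[-0.015,0,0],"rot":[0,0,0],"gripper":1}
    - {"linear":[-0.015,0,0],"rot":[0,0,0],"gripper":1}
    - {"linear":[-0.015,0,0],"rot":[0,0,0],"gripper":1}
    - {"linear":[0,0,0],"rot":[0,0,0],"gripper":1}

```text
time: 14.65
ee_pos: [570.5, 42.1, 60.5]
tool_rot: [0.989, -0.145, 0.0, 0.0]
wrist_force: [5.9, -4.2, -3.0]
grip_width: 0.147
grip_force: 40.0
```

Request:
apply_moves:
  series:
    - {"linear":[-0.015,0,0],"rot":[0,0,0],"gripper":1}
    - {"linear":[-0.015,0,0],"rot":[0,0,0],"gripper":1}
    - {"linear":[-0.015,0,0],"rot":[0,0,0],"gripper":1}
    - {"linear":[-0.015,0,0],"rot":[0,0,0],"gripper":1}
    - {"linear":[0,0,0],"rot":[0,0,0],"gripper":1}

```text
time: 15.07
ee_pos: [568.3, 42.7, 60.5]
tool_rot: [0.989, -0.145, 0.001, 0.0]
wrist_force: [6.7, -5.5, -3.2]
grip_width: 0.151
grip_force: 40.0
```

Request:
apply_moves:
  series:
    - {"linear":[-0.015,0,0],"rot":[0,0,0],"gripper":1}
    - {"linear":[-0.015,0,0],"rot":[0,0,0],"gripper":1}
    - {"linear":[-0.015,0,0],"rot":[0,0,0],"gripper":1}
    - {"linear":[0,0,0],"rot":[0,0,0],"gripper":1}

```text
time: 15.4
ee_pos: [566.5, 43.2, 60.5]
tool_rot: [0.989, -0.145, 0.001, 0.0]
wrist_force: [6.1, -4.5, -3.1]
grip_width: 0.145
grip_force: 40.0
```

```bash
python3 st.py
```

```text
t 15.4 rail x 3.72 y 0.08 z 60.50 yaw -16.63 F along/lat/up -7.1 2.6 -3.1 torque [-0.888 -1.303  0.087] tilt [ 0.001 -0.001 -1.   ] 1.8927541490173005
```

Request:
apply_moves:
  series:
    - {"linear":[-0.015,0,0],"rot":[0,0,0],"gripper":1}
    - {"linear":[-0.015,0,0],"rot":[0,0,0],"gripper":1}
    - {"linear":[-0.015,0,0],"rot":[0,0,0],"gripper":1}
    - {"linear":[-0.015,0,0],"rot":[0,0,0],"gripper":1}
    - {"linear":[0,0,0],"rot":[0,0,0],"gripper":1}

```text
time: 15.82
ee_pos: [564.2, 43.9, 60.5]
tool_rot: [0.989, -0.145, 0.001, 0.0]
wrist_force: [7.7, -4.9, -2.6]
grip_width: 0.151
grip_force: 40.0
```

Request:
apply_moves:
  series:
    - {"linear":[-0.015,0,0],"rot":[0,0,0],"gripper":1}
    - {"linear":[-0.015,0,0],"rot":[0,0,0],"gripper":1}
    - {"linear":[-0.015,0,0],"rot":[0,0,0],"gripper":1}
    - {"linear":[0,0,0],"rot":[0,0,0],"gripper":1}

```text
time: 16.15
ee_pos: [562.5, 44.4, 60.5]
tool_rot: [0.989, -0.145, 0.001, 0.0]
wrist_force: [6.6, -4.9, -3.4]
grip_width: 0.146
grip_force: 40.0
```

Request:
apply_moves:
  series:
    - {"linear":[-0.015,0,0],"rot":[0,0,0],"gripper":1}
    - {"linear":[-0.015,0,0],"rot":[0,0,0],"gripper":1}
    - {"linear":[-0.015,0,0],"rot":[0,0,0],"gripper":1}
    - {"linear":[-0.015,0,0],"rot":[0,0,0],"gripper":1}
    - {"linear":[0,0,0],"rot":[0,0,0],"gripper":1}

```text
time: 16.57
ee_pos: [560.3, 45.1, 60.5]
tool_rot: [0.989, -0.145, 0.001, 0.0]
wrist_force: [6.5, -3.9, -3.5]
grip_width: 0.145
grip_force: 40.0
```

Request:
apply_moves:
  series:
    - {"linear":[-0.015,0,0],"rot":[0,0,0],"gripper":1}
    - {"linear":[-0.015,0,0],"rot":[0,0,0],"gripper":1}
    - {"linear":[-0.015,0,0],"rot":[0,0,0],"gripper":1}
    - {"linear":[-0.015,0,0],"rot":[0,0,0],"gripper":1}
    - {"linear":[0,0,0],"rot":[0,0,0],"gripper":1}

```text
time: 16.98
ee_pos: [558.0, 45.8, 60.5]
tool_rot: [0.989, -0.145, 0.001, 0.0]
wrist_force: [7.8, -4.9, -2.9]
grip_width: 0.146
grip_force: 40.0
```

Request:
apply_moves:
  series:
    - {"linear":[-0.015,0,0],"rot":[0,0,0],"gripper":1}
    - {"linear":[-0.015,0,0],"rot":[0,0,0],"gripper":1}
    - {"linear":[-0.015,0,0],"rot":[0,0,0],"gripper":1}
    - {"linear":[0,0,0],"rot":[0,0,0],"gripper":1}

```text
time: 17.32
ee_pos: [556.3, 46.3, 60.6]
tool_rot: [0.989, -0.145, 0.001, 0.0]
wrist_force: [6.5, -5.7, -4.5]
grip_width: 0.144
grip_force: 40.0
```

```bash
python3 st.py
```

```text
t 17.3167 rail x 14.37 y 0.07 z 60.55 yaw -16.63 F along/lat/up -7.9 3.6 -4.5 torque [-0.966 -1.473  0.069] tilt [ 0.001 -0.001 -1.   ] 1.8988841119583673
```

Request:
apply_moves:
  series:
    - {"linear":[-0.015,0,0],"rot":[0,0,0],"gripper":1}
    - {"linear":[-0.015,0,0],"rot":[0,0,0],"gripper":1}
    - {"linear":[-0.015,0,0],"rot":[0,0,0],"gripper":1}
    - {"linear":[0,0,0],"rot":[0,0,0],"gripper":1}

```text
time: 17.65
ee_pos: [554.6, 46.8, 60.6]
tool_rot: [0.989, -0.145, 0.001, 0.0]
wrist_force: [8.2, -4.6, -3.4]
grip_width: 0.152
grip_force: 40.0
```

Request:
apply_moves:
  series:
    - {"linear":[-0.015,0,0],"rot":[0,0,0],"gripper":1}
    - {"linear":[-0.015,0,0],"rot":[0,0,0],"gripper":1}
    - {"linear":[-0.015,0,0],"rot":[0,0,0],"gripper":1}
    - {"linear":[0,0,0],"rot":[0,0,0],"gripper":1}

```text
time: 17.98
ee_pos: [552.9, 47.3, 60.5]
tool_rot: [0.989, -0.145, 0.001, 0.0]
wrist_force: [7.2, -5.0, -4.8]
grip_width: 0.145
grip_force: 40.0
```

Request:
apply_moves:
  series:
    - {"linear":[-0.015,0,0],"rot":[0,0,0],"gripper":1}
    - {"linear":[-0.015,0,0],"rot":[0,0,0],"gripper":1}
    - {"linear":[-0.015,0,0],"rot":[0,0,0],"gripper":1}
    - {"linear":[0,0,0],"rot":[0,0,0],"gripper":1}

```text
time: 18.32
ee_pos: [551.2, 47.8, 60.6]
tool_rot: [0.989, -0.145, 0.001, 0.0]
wrist_force: [7.7, -6.2, -4.4]
grip_width: 0.149
grip_force: 40.0
```

Request:
apply_moves:
  series:
    - {"linear":[-0.015,0,0],"rot":[0,0,0],"gripper":1}
    - {"linear":[-0.015,0,0],"rot":[0,0,0],"gripper":1}
    - {"linear":[-0.015,0,0],"rot":[0,0,0],"gripper":1}
    - {"linear":[0,0,0],"rot":[0,0,0],"gripper":1}

```text
time: 18.65
ee_pos: [549.4, 48.3, 60.5]
tool_rot: [0.989, -0.145, 0.001, 0.0]
wrist_force: [7.8, -5.2, -4.4]
grip_width: 0.148
grip_force: 40.0
```

Request:
apply_moves:
  series:
    - {"linear":[-0.015,0,0],"rot":[0,0,0],"gripper":1}
    - {"linear":[-0.015,0,0],"rot":[0,0,0],"gripper":1}
    - {"linear":[-0.015,0,0],"rot":[0,0,0],"gripper":1}
    - {"linear":[0,0,0],"rot":[0,0,0],"gripper":1}

```text
time: 18.98
ee_pos: [547.7, 48.8, 60.6]
tool_rot: [0.989, -0.145, 0.001, 0.0]
wrist_force: [7.0, -4.9, -4.4]
grip_width: 0.15
grip_force: 40.0
```

Request:
apply_moves:
  series:
    - {"linear":[-0.015,0,0],"rot":[0,0,0],"gripper":1}
    - {"linear":[-0.015,0,0],"rot":[0,0,0],"gripper":1}
    - {"linear":[0,0,0],"rot":[0,0,0],"gripper":1}

```text
time: 19.23
ee_pos: [546.6, 49.1, 60.5]
tool_rot: [0.989, -0.145, 0.001, 0.0]
wrist_force: [8.1, -5.3, -4.4]
grip_width: 0.148
grip_force: 40.0
```

```bash
python3 st.py
```

```text
t 19.2333 rail x 24.50 y 0.09 z 60.55 yaw -16.62 F along/lat/up -9.3 2.7 -4.4 torque [-1.07  -1.616  0.004] tilt [ 0.001 -0.001 -1.   ] 1.904824998593548
```

Request:
apply_moves:
  series:
    - {"linear":[-0.015,0,0],"rot":[0,0,0],"gripper":1}
    - {"linear":[-0.015,0,0],"rot":[0,0,0],"gripper":1}
    - {"linear":[0,0,0],"rot":[0,0,0],"gripper":1}

```text
time: 19.48
ee_pos: [545.4, 49.5, 60.6]
tool_rot: [0.989, -0.145, 0.001, 0.0]
wrist_force: [8.0, -6.0, -4.3]
grip_width: 0.151
grip_force: 40.0
```

Request:
apply_moves:
  series:
    - {"linear":[-0.015,0,0],"rot":[0,0,0],"gripper":1}
    - {"linear":[-0.015,0,0],"rot":[0,0,0],"gripper":1}
    - {"linear":[0,0,0],"rot":[0,0,0],"gripper":1}

```text
time: 19.73
ee_pos: [544.5, 49.8, 60.6]
tool_rot: [0.989, -0.145, 0.001, 0.0]
wrist_force: [9.0, -5.5, -5.4]
grip_width: 0.147
grip_force: 40.0
```

Request:
apply_moves:
  series:
    - {"linear":[-0.015,0,0],"rot":[0,0,0],"gripper":1}
    - {"linear":[0,0,0],"rot":[0,0,0],"gripper":1}
    - {"linear":[0,0,0],"rot":[0,0,0],"gripper":1}

```text
time: 19.98
ee_pos: [544.2, 49.8, 60.7]
tool_rot: [0.989, -0.145, 0.001, 0.0]
wrist_force: [10.8, -7.1, -4.8]
grip_width: 0.148
grip_force: 40.0
```

```bash
python3 st.py
```

```text
t 19.9833 rail x 27.00 y 0.11 z 60.66 yaw -16.63 F along/lat/up -12.4 3.7 -4.8 torque [-1.268 -2.488  0.039] tilt [ 0.003 -0.001 -1.   ] 1.9066449728507546
```

Request:
apply_moves:
  series:
    - {"linear":[-0.012,0,0],"rot":[0,0,0],"gripper":1}
    - {"linear":[0,0,0],"rot":[0,0,0],"gripper":1}
    - {"linear":[0,0,0],"rot":[0,0,0],"gripper":1}

```text
time: 20.23
ee_pos: [543.9, 49.9, 60.7]
tool_rot: [0.989, -0.145, 0.002, 0.0]
wrist_force: [12.8, -7.2, -6.0]
grip_width: 0.147
grip_force: 40.0
```

```bash
python3 st.py
```

```text
t 20.2333 rail x 27.27 y 0.10 z 60.73 yaw -16.63 F along/lat/up -14.3 3.2 -6.0 torque [-1.32  -2.707  0.009] tilt [ 0.003 -0.001 -1.   ] 1.9069962464381944
```

The bolt meets the end: force rose from 9 to 14 N and the motion stalled at x ≈ 26.5. I'll draw back to about 24.5.

Request:
apply_moves:
  series:
    - {"linear":[0.025,0,0],"rot":[0,0,0],"gripper":1}
    - {"linear":[0.03,0,0.005],"rot":[0,0,0],"gripper":1}
    - {"linear":[0.03,0,0.005],"rot":[0,0,0],"gripper":1}
    - {"linear":[0,0,0],"rot":[0,0,0],"gripper":1}
    - {"linear":[0,0,0],"rot":[0,0,0],"gripper":1}

```text
time: 20.65
ee_pos: [546.9, 49.1, 60.5]
tool_rot: [0.989, -0.145, 0.001, 0.0]
wrist_force: [8.4, -5.4, -1.5]
grip_width: 0.15
grip_force: 40.0
```

```bash
python3 st.py
```

```text
t 20.65 rail x 24.23 y 0.02 z 60.55 yaw -16.63 F along/lat/up -9.6 2.8 -1.5 torque [-1.034 -1.589  0.059] tilt [ 0.002 -0.001 -1.   ] 1.9048798124803918
```

Request:
apply_moves:
  series:
    - {"linear":[-0.005,0,0],"rot":[0,0,-0.3],"gripper":1}
    - {"linear":[0,0,0],"rot":[0,0,-0.4],"gripper":1}
    - {"linear":[0,0,0],"rot":[0,0,-0.4],"gripper":1}
    - {"linear":[0,0,0],"rot":[0,0,-0.4],"gripper":1}
    - {"linear":[0,0,0],"rot":[0,0,-0.4],"gripper":1}
    - {"linear":[0,0,0],"rot":[0,0,0],"gripper":1}

```text
time: 21.15
ee_pos: [546.9, 50.0, 60.7]
tool_rot: [0.998, -0.061, 0.001, -0.001]
wrist_force: [9.3, 1.1, -1.1]
grip_width: 0.148
grip_force: 40.0
```

```bash
python3 st.py
```

```text
t 21.15 rail x 24.43 y -0.85 z 60.71 yaw -6.99 F along/lat/up -8.6 -3.6 -1.1 torque [ 0.227 -1.929 -0.055] tilt [ 0.003  0.001 -1.   ] 1.7369203019318933
```

Request:
apply_moves:
  series:
    - {"linear":[0,0,0],"rot":[0,0,-0.4],"gripper":1}
    - {"linear":[0,0,0],"rot":[0,0,-0.4],"gripper":1}
    - {"linear":[0,0,0],"rot":[0,0,-0.4],"gripper":1}
    - {"linear":[0,0,0],"rot":[0,0,-0.4],"gripper":1}
    - {"linear":[0,0,0],"rot":[0,0,0],"gripper":1}
    - {"linear":[0,0,0],"rot":[0,0,0],"gripper":1}

```text
time: 21.65
ee_pos: [546.9, 49.9, 60.8]
tool_rot: [1.0, 0.008, 0.001, -0.0]
wrist_force: [9.1, 0.1, -0.4]
grip_width: 0.149
grip_force: 40.0
```

```bash
python3 st.py
```

```text
t 21.65 rail x 24.43 y -0.74 z 60.77 yaw 0.89 F along/lat/up -8.7 -2.7 -0.4 torque [ 0.155 -1.867 -0.058] tilt [ 0.003  0.001 -1.   ] 1.5993861981439068
```

Request:
apply_moves:
  series:
    - {"linear":[0,0,0],"rot":[0,0,-0.5],"gripper":1}
    - {"linear":[0,0,0],"rot":[0,0,-0.6],"gripper":1}
    - {"linear":[0,0,0],"rot":[0,0,-0.6],"gripper":1}
    - {"linear":[0,0,0],"rot":[0,0,-0.6],"gripper":1}
    - {"linear":[0,0,0],"rot":[0,0,-0.6],"gripper":1}
    - {"linear":[0,0,0],"rot":[0,0,-0.6],"gripper":1}
    - {"linear":[0,0,0],"rot":[0,0,-0.5],"gripper":1}
    - {"linear":[0,0,0],"rot":[0,0,0],"gripper":1}

```text
time: 22.32
ee_pos: [547.0, 50.0, 60.8]
tool_rot: [0.983, 0.183, 0.002, -0.0]
wrist_force: [10.0, 0.7, -0.3]
grip_width: 0.146
grip_force: 40.0
```

```bash
python3 st.py
```

```text
t 22.3167 rail x 24.39 y -0.88 z 60.82 yaw 21.05 F along/lat/up -9.4 -3.5 -0.3 torque [ 0.19  -1.949 -0.073] tilt [ 0.003  0.001 -1.   ] 1.2475657272061458
```

Turning freely. 52.5° to go.

Request:
apply_moves:
  series:
    - {"linear":[0,0,0],"rot":[0,0,-0.7],"gripper":1}
    - {"linear":[0,0,0],"rot":[0,0,-0.8],"gripper":1}
    - {"linear":[0,0,0],"rot":[0,0,-0.8],"gripper":1}
    - {"linear":[0,0,0],"rot":[0,0,-0.8],"gripper":1}
    - {"linear":[0,0,0],"rot":[0,0,-0.8],"gripper":1}
    - {"linear":[0,0,0],"rot":[0,0,-0.8],"gripper":1}
    - {"linear":[0,0,0],"rot":[0,0,-0.7],"gripper":1}
    - {"linear":[0,0,0],"rot":[0,0,0],"gripper":1}

```text
time: 22.98
ee_pos: [546.9, 49.8, 60.8]
tool_rot: [0.913, 0.408, 0.001, 0.0]
wrist_force: [8.6, -1.5, 0.3]
grip_width: 0.148
grip_force: 40.0
```

```bash
python3 st.py
```

```text
t 22.9833 rail x 24.38 y -0.64 z 60.82 yaw 48.12 F along/lat/up -8.7 -1.0 0.3 torque [-0.297 -1.757 -0.024] tilt [ 0.003  0.    -1.   ] 0.7751746875501748
```

Request:
apply_moves:
  series:
    - {"linear":[0,0,0],"rot":[0,0,-0.7],"gripper":1}
    - {"linear":[0,0,0],"rot":[0,0,-0.8],"gripper":1}
    - {"linear":[0,0,0],"rot":[0,0,-0.8],"gripper":1}
    - {"linear":[0,0,0],"rot":[0,0,-0.8],"gripper":1}
    - {"linear":[0,0,0],"rot":[0,0,-0.8],"gripper":1}
    - {"linear":[0,0,0],"rot":[0,0,-0.8],"gripper":1}
    - {"linear":[0,0,0],"rot":[0,0,-0.4],"gripper":1}
    - {"linear":[0,0,0],"rot":[0,0,0],"gripper":1}
    - {"linear":[0,0,0],"rot":[0,0,0],"gripper":1}

```text
time: 23.73
ee_pos: [546.9, 49.9, 60.8]
tool_rot: [0.802, 0.598, 0.001, 0.001]
wrist_force: [9.7, 1.4, 0.4]
grip_width: 0.148
grip_force: 40.0
```

```bash
python3 st.py
```

```text
t 23.7333 rail x 24.45 y -0.73 z 60.77 yaw 73.39 F along/lat/up -8.9 -4.0 0.4 torque [ 0.074 -1.89  -0.008] tilt [ 0.003  0.001 -1.   ] 0.33400641185691976
```

Request:
apply_moves:
  series:
    - {"linear":[0,0,0.012],"rot":[0,0,0],"gripper":1}
    - {"linear":[0,0.02,0.01],"rot":[0,0,0],"gripper":1}
    - {"linear":[0,0.02,0],"rot":[0,0,0],"gripper":1}
    - {"linear":[0,0,0],"rot":[0,0,0],"gripper":1}

```text
time: 24.07
ee_pos: [548.1, 49.3, 60.1]
tool_rot: [0.802, 0.597, 0.001, 0.0]
wrist_force: [3.6, -1.6, 5.5]
grip_width: 0.148
grip_force: 40.0
```

```bash
python3 st.py
```

```text
t 24.0667 rail x 23.09 y -0.52 z 60.14 yaw 73.38 F along/lat/up -3.9 0.5 5.5 torque [-0.171 -0.653  0.038] tilt [ 0.002  0.    -1.   ] 0.33324351657183376
```

Request:
apply_moves:
  series:
    - {"linear":[0,0.008,-0.006],"rot":[0,0,0],"gripper":1}
    - {"linear":[0,0,0],"rot":[0,0,0],"gripper":1}
    - {"linear":[0,0,0],"rot":[0,0,0],"gripper":0.75}
    - {"linear":[0,0,0],"rot":[0,0,0],"gripper":0.6}
    - {"linear":[0,0,0],"rot":[0,0,0],"gripper":0.5}
    - {"linear":[0,0,0],"rot":[0,0,0],"gripper":0.5}
    - {"linear":[0,0,0],"rot":[0,0,0],"gripper":0.5}
    - {"linear":[0,0,0],"rot":[0,0,0],"gripper":0.5}

```text
time: 24.73
ee_pos: [547.8, 49.0, 59.1]
tool_rot: [0.802, 0.597, -0.0, -0.0]
wrist_force: [0.4, 0.1, -0.6]
grip_width: 0.491
grip_force: 0.0
```

```bash
python3 st.py
```

```text
t 24.7333 rail x 23.33 y -0.16 z 59.10 yaw 73.38 F along/lat/up -0.3 -0.2 -0.6 torque [-0.035 -0.017 -0.029] tilt [-0.001  0.    -1.   ] 0.33298348165675984
```

Request:
apply_moves:
  series:
    - {"linear":[0,0,-0.3],"rot":[0,0,0],"gripper":0.5}
    - {"linear":[0,0,-0.6],"rot":[0,0,0],"gripper":0.5}
    - {"linear":[0,0,-0.8],"rot":[0,0,0],"gripper":0.5}
    - {"linear":[0,0,-0.8],"rot":[0,0,0],"gripper":0.5}
    - {"linear":[0,0,-0.8],"rot":[0,0,0],"gripper":0.5}
    - {"linear":[-0.6,0,-0.3],"rot":[0,0,0],"gripper":0.5}
    - {"linear":[-0.8,0,0],"rot":[0,0,0],"gripper":0.5}
    - {"linear":[-0.8,0,0],"rot":[0,0,0],"gripper":0.5}
    - {"linear":[-0.5,0,0],"rot":[0,0,0],"gripper":0.5}
    - {"linear":[0,0,0],"rot":[0,0,0],"gripper":0.5}
    - {"linear":[0,0,0],"rot":[0,0,0],"gripper":0.5}

```text
time: 25.65
ee_pos: [516.9, -55.2, 204.3]
tool_rot: [0.802, 0.597, 0.0, 0.0]
wrist_force: [0.2, 1.2, -0.5]
grip_width: 0.499
grip_force: 0.0
```

Run:
```python
from h import *
s=manip.sense();im={n:manip.camera(n)[:,:,::-1] for n in("wrist","side","scene")}
C=cam("wrist",s);print(s['ee_pos'],proj(C,[548,49,40]))
o=[cv2.resize(im["wrist"],(480,300))]
u,v=proj(cam("side"),[560,46,30]).astype(int)
o.append(cv2.resize(im["side"][v-50:v+50,u-50:u+50],(300,300),interpolation=cv2.INTER_CUBIC))
cv2.imwrite("pics/end.png",cv2.hconcat(o))
```

```text
[516.887 -55.155 204.251] [317.9    86.851]
```

View pics/end.png

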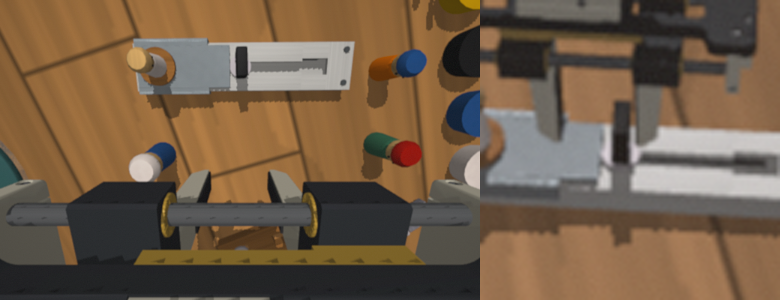

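The bolt stands upright and crosswise (bar at (241,62) in the picture). It holds the carriage back, the doll is still on the carriage, and the robot is clear.

```bash
python3 -c "
from plant import manip
print(manip.job_done())"
```

```text
the job is handed in; nothing more can be done
None
```

The T-bolt is locked crosswise in the pocket, holding the carriage about 73 mm back by my measurement; it is released, the robot is clear of everything, and the job was handed in at about 26 s with no verdict returned.

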